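# Tip two ware crates to find the stamp, push that one past the dispatch line

## Task

One of the two empty plywood crates is stamped on its underside. Tip both crates over onto their sides to find the stamp; then push the stamped one, still on its side, across the bench until all of it is just past the yellow dispatch line, and leave the other lying on its side on this side of the line. Do it all by pushing with the fingertips or the outside of the fingers: do not lift or carry a crate, and leave everything else on the bench where it is.

Things in the scene. Friction and masses are not known exactly. Their poses are not given: they have to be found in the camera images.
- crate_a: an empty open plywood crate, 96 mm (own x) by 140 mm (y) by 110 mm high, 0.2 to 0.5 kg. Origin: centre of its underside, z out of the open top. At the start it stands with a 140 mm slatted side (own -x) facing the robot within 15 degrees. Slats: 12 to 41 and 73 to 110 mm above the foot. Base 6 mm up between two runners (14 mm wide, along x, one under each end)
- crate_b: the other crate, the same but for the stamp. The rubber bench top grips (friction 0.7 to 1.1): pushed low, a standing crate slides; pushed near the top, the finger rising with its near side as that swings up round the far foot edge, it tips. At about 45 degrees it balances, further on it falls on its side by itself; it then lies 96 mm high
- crate_a_center (a point): the middle of crate_a's bulk, 55 mm from its underside along its z
- crate_b_center (a point): the middle of crate_b's bulk, 55 mm from its underside along its z
- stamp (a point): centre of the stamp: a dark ink ring 68 mm across with a tick inside, in the middle of the underside of one crate, between its runners; the other crate's underside is bare. Seen only once the crate is tipped
- dispatch_line: the dispatch line: a strip of yellow tape, 24 mm wide and 740 mm long, stuck flat across the bench top beyond the crates. Origin: its middle; its length runs along world y, and the far side, where the stamped crate must go, is its +x side. Clear bench for at least 150 mm past it in front of the crates
- glaze_jar: bystander: cream lidded jar, 56 mm across, 80 mm high, standing between the two crates. Origin: underside centre
- slip_bottle: bystander: grey bottle, 52 mm across, 130 mm high, on the robot's left. Origin: underside centre
- bisque_mug: bystander: pinkish clay mug, 76 mm across, 85 mm high, handle to its y, on the robot's right. Origin: underside centre
- test_bowl: bystander: white bowl, 84 mm across, 40 mm high, beyond the line in the middle. Origin: underside centre
- banding_wheel: bystander: potter's turntable, 160 mm metal disc on a foot, 54 mm high, far left. Origin: underside centre
- glaze_brush: bystander: brush lying on the bench at near right. Origin: the middle of its underside
- tile_stack: bystander: stack of five 75 mm tiles, 40 mm high, standing between the two crates on the robot's side of the jar. Origin: underside centre
There are look-alikes about, which are no part of the job. Leave any orange or pink look-alike of the crate_a alone. Leave any blue look-alike of the crate_b alone.

How it is judged:
By the outcome, as a careful person would: the job done as asked, in the order asked, and still so for the second after the job is handed in, with the robot touching nothing.
It also fails if it takes over 64 s, if anything falls off the work surface, if the arm or the gripper's body presses on something with over 40 N, if the wrist force passes 120 N, or if a joint passes its speed limit or range.

## Robot

A 6-joint arm with a two-finger parallel gripper is mounted at the origin on the work surface. World frame = base frame: x ahead of the robot, y to its left, z up, the work surface at z = 0. Lengths are in m, angles in degrees, forces in N, time in s.
With the tool pointing down it reaches from about 0.275 to 0.85 m from the base axis. Payload 5.2 kg.
Tool frame: the origin (TCP) lies at the very end of the fingers, on their centre line; the grasp point (between the pads) lies 19 mm behind it (bot.grasp_offset is the distance from the TCP to the grasp point, in m); z points along the fingers, y is the line along which they close (so a half turn about z gives the same grasp; the last joint's range is limited). The gripper opens to 85 mm and grips with 20 to 120 N. Pads are 22 mm wide; open, the fingers measure 114 mm over their backs; the gripper's body (76 mm by 85 mm) begins 54 mm behind the grasp point. The pads swing forward as they close: fully open they stand 13 mm farther back than shut.
Start: joints at [57.766, 14.817, 87.949, -0, 77.235, -11.62], TCP at [0.194, 0.515, 0.231] pointing down, gripper open.
Joint ranges: [-179.93, 179.93], [-52.35, 119.4], [10.71, 147.94], [-69.91, 249.91], [12.55, 155.21], [-178.61, 178.61]. Speed limits (degrees/s): [147.25, 147.25, 180, 180, 180, 180].

## Interface

Orientations are given as a 3x3 rotation matrix whose columns are the frame's x, y, z axes.
In Python, from cell import monitor, grab_frame, sign_off, bot gives the robot as it stands.
- The arm moves only by the tool servo_tool, never from a script. Its argument "plan" is a list of rows, each an object with "jaw": the opening, from 0 (shut) to 1 (fully open); "delta_pos": the shift along the tool's x, y, z in mm, a list of three; "turn": the turn about the tool's z in rad. In form: [{"jaw": jaw, "delta_pos": [x, y, z], "turn": turn}, ...]. A call has 1 to 10 rows; each row shifts and turns the commanded pose from where the row before left it, along the tool's axes as they then stand; what a row does not reach is not made up. A row lasts 1/12 s, in which the tool goes at most 41.7 mm and 7.16 degrees, less where a joint would pass 70% of its speed; a pose out of reach is approached as far as the arm can. A call with a gripper value outside its range is refused whole. The fingers move at their own pace and stop on an object; "squeeze" is the grip in N (left out, the last holds). Time passes only in rows, so rows that do not move let the fingers close. It gives the time, the measured TCP pose, the force, the opening and the grip force at its end, in the units of the state.
- monitor.state(): the state, without advancing time (a new reading comes with each control period).
- grab_frame(name): name is "scene" or "top" or "wrist"; returns a dict with "image" (400x640x3 uint8, blue, green, red), "mtx" (3x3 intrinsics, pixels), "D" ([k1, k2, p1, p2, k3] as OpenCV has them; the pictures are not rectified), "position" and "attitude" of the camera in the world; the wrist camera has in their place "T_tool_cam" (4x4, takes a point from camera to tool coordinates, whose origin is the TCP and whose axes are the flange's). Camera axes: x right, y up, looking along -z (the intrinsics and any distortion apply to the point x, -y, -z); pixel columns grow to the right and rows downward; lengths in m; the calibration is good to about 2 mm. A picture is of the moment at which its call begins: read the wrist's pose just before it. There is no depth.
- sign_off(): hands the job in; it is judged then, once.
The state is a dict: "time_s": time; "qpos": joint angles; "joint_velocities": joint speeds; "tau": joint torques, N m; "ee_pos": TCP position; "eef_rot": TCP orientation; "wrist_force": force on the tool from outside, world axes, zero at the start; "torque": the same for the moment, N m; "finger_gap": finger opening in m; "finger_force": force on a finger pad.
Only numpy, scipy, OpenCV 4.12 (cv2) and the standard library are available. Lean on these libraries where they do the work, as an engineer would, in place of code of your own. Each camera call takes 0.05 s, during which the arm holds its last target. There are 200 camera calls.

## Working session

There is one attempt and no reset: what is moved stays moved. The work goes in short steps, Python scripts to look and compute and a tool call to move; the robot and the scene stay as the last step left them, time stands still between calls to the robot, and variables do not carry over. Pictures are saved under pics/ and viewed, at most 10 in all, crops included, and the job is handed in when it is done.

Besides the shell and the picture viewer there is one more tool, called after "Request:" as name(argument=value, ...) on one line, values as JSON. servo_tool: Moves the arm, as the interface text tells. Its arguments: {"type":"object","properties":{"plan":{"type":"array"},"squeeze":{"type":"number"}},"required":["plan"]}

```bash
mkdir -p pics && ls && cat > h.py <<'E'
import numpy as np, cv2
from cell import monitor, grab_frame, sign_off, bot
def ray(f,uv,T=None):
    p=cv2.undistortPoints(np.array(uv,float).reshape(-1,1,2),np.array(f["mtx"]),np.array(f["D"])).reshape(-1,2)
    d=np.c_[p[:,0],-p[:,1],-np.ones(len(p))]
    return np.array(f["position"]), d@np.array(f["attitude"]).T
def onz(f,uv,z):
    o,d=ray(f,uv); return o+d*((z-o[2])/d[:,2])[:,None]
def proj(f,P):
    R=np.array(f["attitude"]);q=(np.atleast_2d(P)-np.array(f["position"]))@R
    q=q*[1,-1,-1]
    return cv2.projectPoints(q,np.zeros(3),np.zeros(3),np.array(f["mtx"]),np.array(f["D"]))[0].reshape(-1,2)
E
python3 - <<'E'
from h import *
for n in("scene","top"):
    f=grab_frame(n); cv2.imwrite(f"pics/{n}0.png",f["image"]); print(n,f["position"],np.round(f["attitude"],3).tolist())
s=monitor.state();print(s["time_s"],s["ee_pos"],np.round(s["eef_rot"],3))
E
```

```text
pics
scene [0.9001808  0.56739701 0.99102705] [[-0.839, -0.427, 0.338], [0.544, -0.656, 0.523], [-0.002, 0.623, 0.783]]
top [ 0.16549807 -0.04796915  1.89165615] [[0.008, 0.983, -0.185], [-1.0, 0.005, -0.014], [-0.012, 0.185, 0.983]]
0.1 [0.19335353 0.51438038 0.23053825] [[-0.936  0.352 -0.001]
 [ 0.352  0.936 -0.001]
 [ 0.    -0.002 -1.   ]]
```

View pics/top0.png

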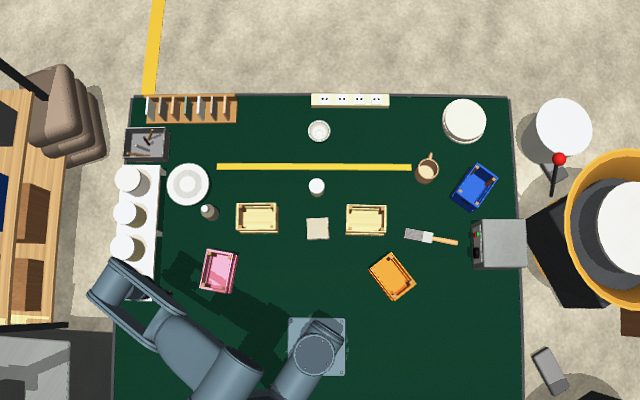

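View pics/scene0.png

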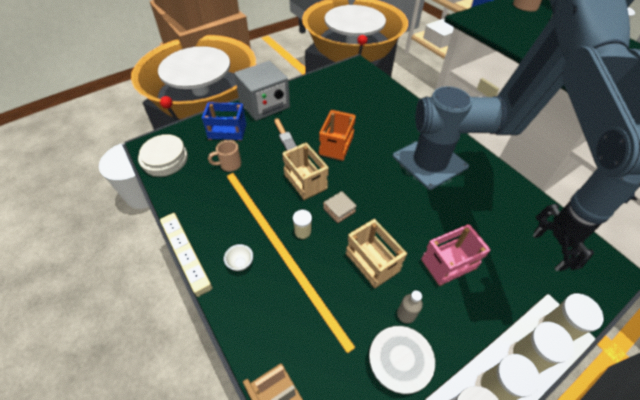

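The top view shows these candidates: plywood crates at (257,218) and (366,219), a pink look-alike at (219,271), an orange one at (391,276) and a blue one at (473,187). I choose the two plywood-coloured ones. The jar is at (317,186), the tiles at (317,228) and the line runs along row 167.

```bash
python3 - <<'E'
from h import *
f=grab_frame("top");im=f["image"]
cv2.imwrite("pics/crop.png",cv2.resize(im[150:250,200:440],None,fx=3.3,fy=3.3,interpolation=cv2.INTER_CUBIC))
# green bench mask complement
hsv=cv2.cvtColor(im,cv2.COLOR_BGR2HSV)
m=((hsv[...,2]>100)).astype(np.uint8)
m[:155]=0;m[250:]=0;m[:,:190]=0;m[:,440:]=0
for c in cv2.findContours(m,cv2.RETR_EXTERNAL,cv2.CHAIN_APPROX_NONE)[0]:
    if cv2.contourArea(c)<60: continue
    r=cv2.boundingRect(c); print(r,cv2.contourArea(c))
    z=.11 if r[2]>35 and r[2]<60 else .04 if r[1]>210 else 0.08 if r[2]<30 else 0
    P=onz(f,c.reshape(-1,2)+0.0,z)[:,:2]
    print(z,np.round(P.min(0),3),np.round(P.max(0),3),[np.round(v,3) for v in cv2.minAreaRect((P*1000).astype(np.float32))])
E
```

```text
(404, 228, 36, 15) 295.5
0.11 [ 0.364 -0.426] [ 0.413 -0.303] [array([ 385.568, -365.505]), array([124.22 ,  39.356]), np.float64(80.652)]
(306, 217, 24, 23) 442.0
0.04 [ 0.381 -0.042] [0.461 0.042] [array([4.20719e+02, 1.69000e-01]), array([78.62 , 81.004]), np.float64(3.736)]
(345, 204, 42, 32) 1188.0
0.11 [ 0.388 -0.242] [ 0.497 -0.098] [array([ 442.29 , -169.618]), array([142.523, 109.652]), np.float64(89.222)]
(201, 204, 13, 14) 132.5
0.08 [0.452 0.375] [0.5  0.42] [array([475.932, 397.243]), array([47.95 , 44.104]), np.float64(2.68)]
(235, 202, 43, 32) 1198.5
0.11 [0.393 0.139] [0.503 0.289] [array([447.071, 214.244]), array([110.632, 148.451]), np.float64(1.302)]
(308, 178, 17, 19) 210.0
0.08 [ 0.531 -0.023] [0.597 0.034] [array([566.823,   5.98 ]), array([58.239, 64.042]), np.float64(64.354)]
(216, 163, 196, 8) 1201.5
0 [ 0.648 -0.351] [0.676 0.391] [array([661.267,  19.615]), array([ 27.779, 741.893]), np.float64(0.182)]
(190, 163, 19, 43) 580.0
0.08 [0.496 0.398] [0.653 0.47 ] [array([576.2  , 432.097]), array([157.266,  67.246]), np.float64(3.399)]
(415, 155, 24, 28) 419.5
0.08 [ 0.585 -0.438] [ 0.686 -0.352] [array([ 630.039, -394.654]), array([82.329, 97.609]), np.float64(32.517)]
```

View pics/crop.png

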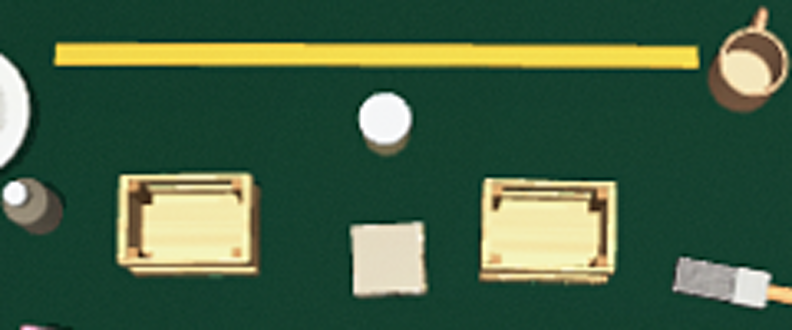

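The crop shows two plain plywood crates, both squarely facing the robot. The left crate's near face is at x≈0.407, y≈0.214, and the right one's at x≈0.401, y≈-0.170.

Request:
servo_tool(plan=[{"jaw": 0.8, "delta_pos": [0, 0, 0], "turn": -0.12}, {"jaw": 0.8, "delta_pos": [0, 0, 0], "turn": -0.12}, {"jaw": 0.8, "delta_pos": [0, 0, 0], "turn": -0.12}, {"jaw": 0.8, "delta_pos": [-15, -30, 0], "turn": 0}, {"jaw": 0.8, "delta_pos": [-15, -30, 0], "turn": 0}, {"jaw": 0.8, "delta_pos": [-15, -30, 0], "turn": 0}, {"jaw": 0.8, "delta_pos": [-15, -30, 0], "turn": 0}, {"jaw": 0.8, "delta_pos": [-15, -30, 0], "turn": 0}, {"jaw": 0.8, "delta_pos": [-15, -30, 0], "turn": 0}, {"jaw": 0.8, "delta_pos": [-15, -30, 0], "turn": 0}])

```text
time_s: 0.98
ee_pos: [0.2988, 0.3033, 0.2312]
eef_rot: [[-1.0, -0.001, -0.0], [-0.001, 1.0, -0.0], [0.0, -0.0, -1.0]]
wrist_force: [-0.6, 0.2, 0.1]
finger_gap: 0.0681
finger_force: 0.0
```

```bash
python3 - <<'E'
from h import *
s=monitor.state();print(s["ee_pos"],np.round(s["eef_rot"],3).tolist(),s["finger_gap"])
f=grab_frame("wrist");print(np.round(f["T_tool_cam"],3).tolist(),f["mtx"]);cv2.imwrite("pics/w0.png",f["image"])
E
```

```text
[0.2988051  0.30328818 0.23117233] [[-1.0, -0.001, -0.0], [-0.001, 1.0, -0.0], [0.0, -0.0, -1.0]] 0.06812347426361307
[[-0.001, 0.958, 0.288, 0.074], [1.0, 0.001, 0.0, -0.001], [0.0, 0.288, -0.958, -0.143], [0.0, 0.0, 0.0, 1.0]] [[313.09042458   0.         310.92076581]
 [  0.         313.09042458 194.95594425]
 [  0.           0.           1.        ]]
```

Request:
servo_tool(plan=[{"jaw": 0.8, "delta_pos": [-20, -30, 0], "turn": 0}, {"jaw": 0.8, "delta_pos": [-20, -30, 0], "turn": 0}, {"jaw": 0.8, "delta_pos": [-20, -29, 0], "turn": 0}, {"jaw": 0.8, "delta_pos": [0, 0, 35], "turn": 0}, {"jaw": 0.8, "delta_pos": [0, 0, 35], "turn": 0}, {"jaw": 0.8, "delta_pos": [0, 0, 35], "turn": 0}, {"jaw": 0.8, "delta_pos": [0, 0, 35], "turn": 0}, {"jaw": 0.8, "delta_pos": [0, 0, 3], "turn": 0}, {"jaw": 0.8, "delta_pos": [0, 0, 0], "turn": 0}])

```text
time_s: 1.78
ee_pos: [0.3569, 0.2154, 0.087]
eef_rot: [[-1.0, -0.0, -0.005], [-0.0, 1.0, -0.001], [0.005, -0.001, -1.0]]
wrist_force: [0.6, -0.1, -0.1]
finger_gap: 0.0683
finger_force: 0.0
```

```bash
python3 - <<'E'
from h import *
f=grab_frame("wrist");cv2.imwrite("pics/w1.png",f["image"])
E
```

```text
(no output)
```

View pics/w1.png

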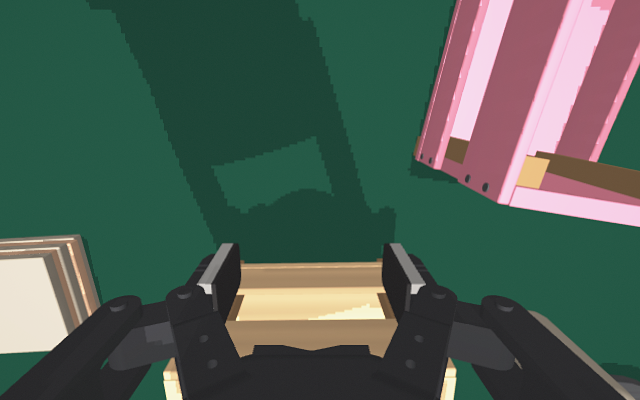

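The view shows the near face's foot edge at row ~262 and the top corners at (165,365) and (455,365). The crate is square to the tool and centred on it, so I start the tip.

Request:
servo_tool(plan=[{"jaw": 0.8, "delta_pos": [-10, 0, 0], "turn": 0}, {"jaw": 0.8, "delta_pos": [-10, 0, 0], "turn": 0}, {"jaw": 0.8, "delta_pos": [-10, 0, 0], "turn": 0}, {"jaw": 0.8, "delta_pos": [-7, 0, 0], "turn": 0}, {"jaw": 0.8, "delta_pos": [-6, 0, -5], "turn": 0}, {"jaw": 0.8, "delta_pos": [-6, 0, -5], "turn": 0}, {"jaw": 0.8, "delta_pos": [-6, 0, -5], "turn": 0}, {"jaw": 0.8, "delta_pos": [-7, 0, -4], "turn": 0}, {"jaw": 0.8, "delta_pos": [-7, 0, -4], "turn": 0}, {"jaw": 0.8, "delta_pos": [0, 0, 0], "turn": 0}])

```text
time_s: 2.67
ee_pos: [0.4301, 0.216, 0.1127]
eef_rot: [[-1.0, 0.0, 0.003], [0.0, 1.0, 0.001], [-0.003, 0.001, -1.0]]
wrist_force: [-0.6, 0.1, 2.6]
finger_gap: 0.0683
finger_force: 1.2
```

```bash
python3 - <<'E'
from h import *
s=monitor.state();print(s["ee_pos"],s["wrist_force"])
a=grab_frame("scene");b=grab_frame("top")["image"]
i=cv2.resize(a["image"][200:300,320:440],None,fx=3.3,fy=3.3);j=cv2.resize(b[150:250,200:320],None,fx=3.3,fy=3.3)
cv2.imwrite("pics/t1.png",np.hstack([i,j]))
E
```

```text
[0.43006861 0.21603933 0.11267365] [-0.59700152  0.06446772  2.60039082]
```

View pics/t1.png

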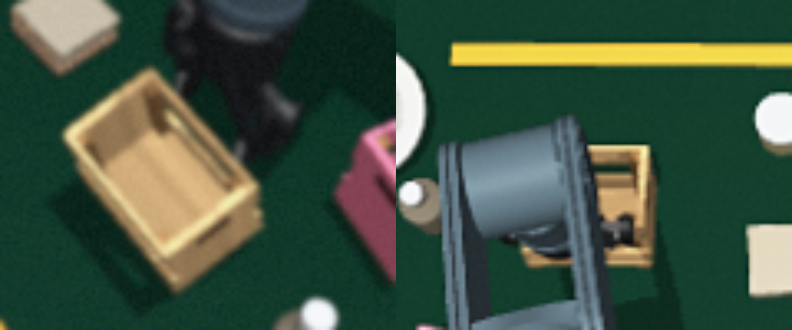

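The crate is tipped about 15–20° with its foot edge in place and the fingertips on the upper slat. I continue the tip.

Request:
servo_tool(plan=[{"jaw": 0.8, "delta_pos": [-7, 0, -4], "turn": 0}, {"jaw": 0.8, "delta_pos": [-7, 0, -4], "turn": 0}, {"jaw": 0.8, "delta_pos": [-8, 0, -3], "turn": 0}, {"jaw": 0.8, "delta_pos": [-8, 0, -3], "turn": 0}, {"jaw": 0.8, "delta_pos": [-8, 0, -2], "turn": 0}, {"jaw": 0.8, "delta_pos": [-8, 0, -2], "turn": 0}, {"jaw": 0.8, "delta_pos": [-8, 0, -1], "turn": 0}, {"jaw": 0.8, "delta_pos": [-8, 0, 0], "turn": 0}, {"jaw": 0.8, "delta_pos": [-8, 0, 0], "turn": 0}, {"jaw": 0.8, "delta_pos": [-8, 0, 0], "turn": 0}])

```text
time_s: 3.6
ee_pos: [0.5065, 0.2158, 0.1301]
eef_rot: [[-1.0, -0.0, -0.0], [-0.0, 1.0, -0.0], [0.0, -0.0, -1.0]]
wrist_force: [-0.1, -0.4, -0.6]
finger_gap: 0.0686
finger_force: 0.0
```

Request:
servo_tool(plan=[{"jaw": 0.8, "delta_pos": [-8, 0, 1], "turn": 0}, {"jaw": 0.8, "delta_pos": [-8, 0, 1], "turn": 0}, {"jaw": 0.8, "delta_pos": [-8, 0, 1], "turn": 0}, {"jaw": 0.8, "delta_pos": [0, 0, 0], "turn": 0}, {"jaw": 0.8, "delta_pos": [0, 0, 0], "turn": 0}])

```text
time_s: 4.02
ee_pos: [0.5298, 0.2157, 0.1269]
eef_rot: [[-1.0, 0.0, -0.001], [0.0, 1.0, -0.0], [0.001, -0.0, -1.0]]
wrist_force: [-0.7, -0.7, 0.1]
finger_gap: 0.0681
finger_force: 0.0
```

```bash
python3 - <<'E'
from h import *
s=monitor.state();print(s["ee_pos"],s["wrist_force"])
a=grab_frame("scene");b=grab_frame("top")["image"]
i=cv2.resize(a["image"][200:300,300:420],None,fx=3.3,fy=3.3);j=cv2.resize(b[150:250,200:320],None,fx=3.3,fy=3.3)
cv2.imwrite("pics/t2.png",np.hstack([i,j]))
E
```

```text
[0.52984044 0.21573463 0.12692096] [-0.71137068 -0.66779595  0.10330477]
```

View pics/t2.png

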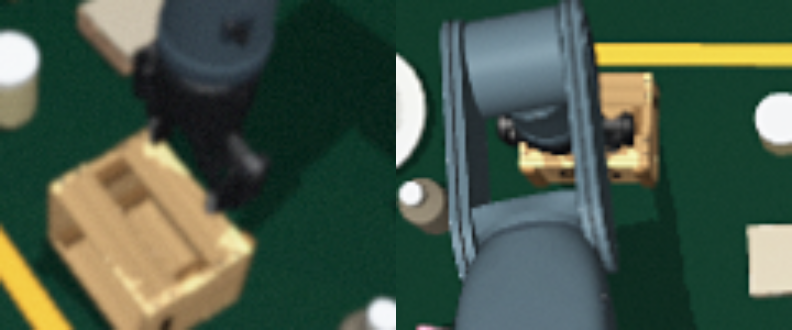

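The left crate now lies on its side. I back off to look at its underside.

Request:
servo_tool(plan=[{"jaw": 0.8, "delta_pos": [0, 0, -30], "turn": 0}, {"jaw": 0.8, "delta_pos": [20, 0, -30], "turn": 0}, {"jaw": 0.8, "delta_pos": [35, 0, -10], "turn": 0}, {"jaw": 0.8, "delta_pos": [35, 0, 0], "turn": 0}, {"jaw": 0.8, "delta_pos": [35, 0, 0], "turn": 0}, {"jaw": 0.8, "delta_pos": [25, 0, 0], "turn": 0}, {"jaw": 0.8, "delta_pos": [0, 0, 0], "turn": 0}])

```text
time_s: 4.7
ee_pos: [0.3739, 0.2157, 0.1972]
eef_rot: [[-1.0, -0.002, -0.003], [-0.002, 1.0, -0.0], [0.003, -0.0, -1.0]]
wrist_force: [-0.4, 0.3, 0.1]
finger_gap: 0.0681
finger_force: 0.0
```

```bash
python3 - <<'E'
from h import *
s=monitor.state();print(s["ee_pos"])
f=grab_frame("wrist");cv2.imwrite("pics/w2.png",f["image"])
E
```

```text
[0.37391162 0.21574361 0.19723286]
```

View pics/w2.png

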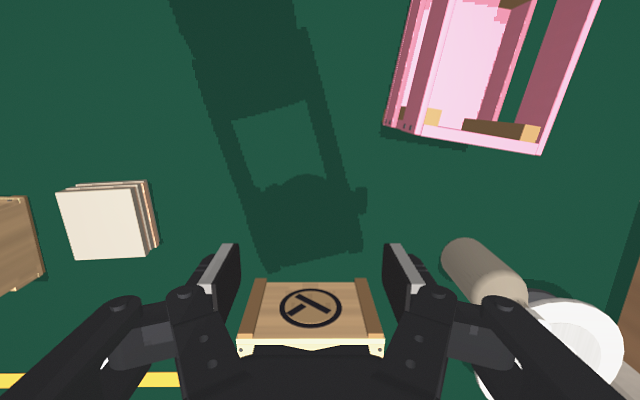

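The stamp ring with its tick is visible at (311,308), so the left crate is the stamped one. Next I tip the right crate.

Request:
servo_tool(plan=[{"jaw": 0.8, "delta_pos": [2, -36, 0], "turn": 0}, {"jaw": 0.8, "delta_pos": [2, -36, 0], "turn": 0}, {"jaw": 0.8, "delta_pos": [2, -36, 0], "turn": 0}, {"jaw": 0.8, "delta_pos": [2, -36, 0], "turn": 0}, {"jaw": 0.8, "delta_pos": [2, -36, 0], "turn": 0}, {"jaw": 0.8, "delta_pos": [2, -36, 0], "turn": 0}, {"jaw": 0.8, "delta_pos": [2, -36, 0], "turn": 0}, {"jaw": 0.8, "delta_pos": [2, -36, 0], "turn": 0}, {"jaw": 0.8, "delta_pos": [2, -36, 0], "turn": 0}, {"jaw": 0.8, "delta_pos": [2, -36, 0], "turn": 0}])

```text
time_s: 5.58
ee_pos: [0.3599, -0.1468, 0.1977]
eef_rot: [[-1.0, 0.0, 0.001], [0.0, 1.0, -0.001], [-0.001, -0.001, -1.0]]
wrist_force: [1.1, 0.0, 0.1]
finger_gap: 0.0684
finger_force: 0.0
```

Request:
servo_tool(plan=[{"jaw": 0.8, "delta_pos": [0, -26, 0], "turn": 0}, {"jaw": 0.8, "delta_pos": [0, 0, 30], "turn": 0}, {"jaw": 0.8, "delta_pos": [0, 0, 30], "turn": 0}, {"jaw": 0.8, "delta_pos": [0, 0, 30], "turn": 0}, {"jaw": 0.8, "delta_pos": [0, 0, 20], "turn": 0}, {"jaw": 0.8, "delta_pos": [0, 0, 0], "turn": 0}])

```text
time_s: 6.08
ee_pos: [0.3579, -0.1691, 0.084]
eef_rot: [[-1.0, 0.001, -0.005], [0.001, 1.0, 0.005], [0.005, 0.005, -1.0]]
wrist_force: [-0.3, 0.6, -0.5]
finger_gap: 0.0685
finger_force: 0.0
```

```bash
python3 - <<'E'
from h import *
s=monitor.state();print(s["ee_pos"],np.round(s["eef_rot"],3).tolist())
f=grab_frame("wrist");cv2.imwrite("pics/w3.png",cv2.resize(f["image"],None,fx=.9,fy=.9))
E
```

```text
[ 0.35785053 -0.16908071  0.08402658] [[-1.0, 0.001, -0.005], [0.001, 1.0, 0.005], [0.005, 0.005, -1.0]]
```

View pics/w3.png

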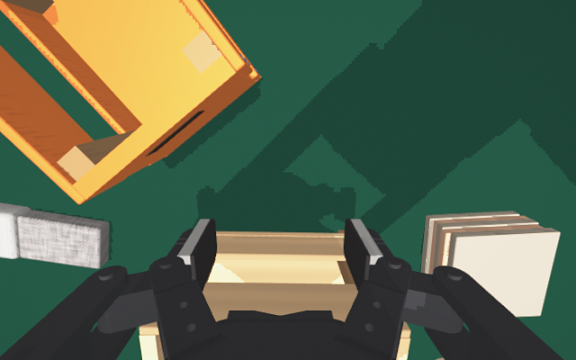

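The crate is square to within ~2°, and its top corners at (143,330) and (407,333) show it centred. I use the same tipping motion here.

Request:
servo_tool(plan=[{"jaw": 0.8, "delta_pos": [-10, 0, -3], "turn": 0}, {"jaw": 0.8, "delta_pos": [-10, 0, 0], "turn": 0}, {"jaw": 0.8, "delta_pos": [-8, 0, 0], "turn": 0}, {"jaw": 0.8, "delta_pos": [-5, 0, 0], "turn": 0}, {"jaw": 0.8, "delta_pos": [-6, 0, -5], "turn": 0}, {"jaw": 0.8, "delta_pos": [-6, 0, -5], "turn": 0}, {"jaw": 0.8, "delta_pos": [-6, 0, -5], "turn": 0}, {"jaw": 0.8, "delta_pos": [-7, 0, -4], "turn": 0}, {"jaw": 0.8, "delta_pos": [-7, 0, -4], "turn": 0}, {"jaw": 0.8, "delta_pos": [-7, 0, -4], "turn": 0}])

```text
time_s: 6.97
ee_pos: [0.4327, -0.1702, 0.1179]
eef_rot: [[-1.0, -0.0, 0.001], [-0.0, 1.0, -0.0], [-0.001, -0.0, -1.0]]
wrist_force: [-0.3, 0.3, 0.2]
finger_gap: 0.0682
finger_force: 0.4
```

Request:
servo_tool(plan=[{"jaw": 0.8, "delta_pos": [-7, 0, -4], "turn": 0}, {"jaw": 0.8, "delta_pos": [-8, 0, -3], "turn": 0}, {"jaw": 0.8, "delta_pos": [-8, 0, -3], "turn": 0}, {"jaw": 0.8, "delta_pos": [-8, 0, -2], "turn": 0}, {"jaw": 0.8, "delta_pos": [-8, 0, -2], "turn": 0}, {"jaw": 0.8, "delta_pos": [-8, 0, -1], "turn": 0}, {"jaw": 0.8, "delta_pos": [-8, 0, 0], "turn": 0}, {"jaw": 0.8, "delta_pos": [-8, 0, 0], "turn": 0}, {"jaw": 0.8, "delta_pos": [-8, 0, 0], "turn": 0}, {"jaw": 0.8, "delta_pos": [-8, 0, 1], "turn": 0}])

```text
time_s: 7.8
ee_pos: [0.5117, -0.1701, 0.1312]
eef_rot: [[-1.0, -0.0, 0.0], [-0.0, 1.0, 0.0], [-0.0, 0.0, -1.0]]
wrist_force: [-1.2, 0.2, 0.1]
finger_gap: 0.0682
finger_force: 0.0
```

Request:
servo_tool(plan=[{"jaw": 0.8, "delta_pos": [-8, 0, 1], "turn": 0}, {"jaw": 0.8, "delta_pos": [-8, 0, 1], "turn": 0}, {"jaw": 0.8, "delta_pos": [0, 0, 0], "turn": 0}, {"jaw": 0.8, "delta_pos": [0, 0, 0], "turn": 0}, {"jaw": 0.8, "delta_pos": [0, 0, -30], "turn": 0}, {"jaw": 0.8, "delta_pos": [20, 0, -30], "turn": 0}, {"jaw": 0.8, "delta_pos": [35, 0, -10], "turn": 0}, {"jaw": 0.8, "delta_pos": [35, 0, 0], "turn": 0}, {"jaw": 0.8, "delta_pos": [35, 0, 0], "turn": 0}, {"jaw": 0.8, "delta_pos": [25, 0, 0], "turn": 0}])

```text
time_s: 8.63
ee_pos: [0.3738, -0.1693, 0.1993]
eef_rot: [[-1.0, -0.0, -0.001], [-0.0, 1.0, 0.0], [0.001, 0.0, -1.0]]
wrist_force: [0.1, 0.8, 0.3]
finger_gap: 0.068
finger_force: 0.0
```

```bash
python3 - <<'E'
from h import *
s=monitor.state();print(s["ee_pos"])
f=grab_frame("wrist")["image"];t=grab_frame("top")["image"]
cv2.imwrite("pics/w4.png",np.hstack([cv2.resize(f[200:],None,fx=.62,fy=1)[:, :],cv2.resize(t[150:250,200:400],None,fx=2,fy=2)]))
E
```

```text
[ 0.37383012 -0.16927293  0.1992783 ]
```

View pics/w4.png

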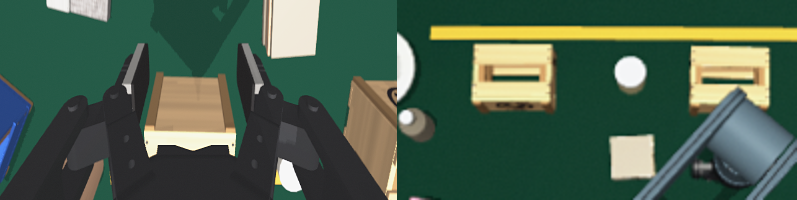

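The right crate lies on its side with a bare underside, and the left one shows the stamp. I measure the left crate for the push.

```bash
cat > m.py <<'E'
from h import *
f=grab_frame("top");im=f["image"]
hsv=cv2.cvtColor(im,cv2.COLOR_BGR2HSV)
for nm,x0,x1 in(("L",225,290),("R",335,400)):
    m=((hsv[...,2]>165)&(hsv[...,0]<28)&(hsv[...,0]>10)&(hsv[...,1]>40)&(hsv[...,1]<150)).astype(np.uint8)
    m[:,:x0]=0;m[:,x1:]=0;m[:110]=0;m[250:]=0
    c=max(cv2.findContours(m,cv2.RETR_EXTERNAL,cv2.CHAIN_APPROX_NONE)[0],key=cv2.contourArea)
    print(nm,cv2.boundingRect(c))
    P=onz(f,c.reshape(-1,2)+0.0,.096)[:,:2]
    print(np.round(P.min(0),3),np.round(P.max(0),3),[np.round(v,1) for v in cv2.minAreaRect((P*1000).astype(np.float32))])
E
python3 m.py
```

```text
L (238, 172, 40, 30)
[0.509 0.144] [0.615 0.286] [array([561.7, 215. ]), array([106. , 141.1]), np.float64(0.1)]
R (346, 173, 40, 30)
[ 0.507 -0.241] [ 0.613 -0.102] [array([ 559.8, -171.5]), array([105.5, 140.3]), np.float64(0.3)]
```

Request:
servo_tool(plan=[{"jaw": 0.35, "delta_pos": [0, 35, 0], "turn": 0}, {"jaw": 0.35, "delta_pos": [0, 35, 0], "turn": 0}, {"jaw": 0.35, "delta_pos": [0, 35, 0], "turn": 0}, {"jaw": 0.35, "delta_pos": [0, 35, 0], "turn": 0}, {"jaw": 0.35, "delta_pos": [0, 35, 0], "turn": 0}, {"jaw": 0.35, "delta_pos": [0, 35, 0], "turn": 0}, {"jaw": 0.35, "delta_pos": [0, 35, 0], "turn": 0}, {"jaw": 0.35, "delta_pos": [-10, 35, 0], "turn": 0}, {"jaw": 0.35, "delta_pos": [-10, 35, 0], "turn": 0}, {"jaw": 0.35, "delta_pos": [-10, 35, 0], "turn": 0}])

```text
time_s: 9.62
ee_pos: [0.4075, 0.1825, 0.1996]
eef_rot: [[-1.0, -0.001, 0.001], [-0.001, 1.0, 0.0], [-0.001, 0.0, -1.0]]
wrist_force: [1.4, 0.2, 0.6]
finger_gap: 0.0298
finger_force: 0.0
```

Request:
servo_tool(plan=[{"jaw": 0.35, "delta_pos": [-30, 34, 0], "turn": 0}, {"jaw": 0.35, "delta_pos": [-10, 0, 20], "turn": 0}, {"jaw": 0.35, "delta_pos": [0, 0, 35], "turn": 0}, {"jaw": 0.35, "delta_pos": [0, 0, 35], "turn": 0}, {"jaw": 0.35, "delta_pos": [0, 0, 35], "turn": 0}, {"jaw": 0.35, "delta_pos": [0, 0, 30], "turn": 0}, {"jaw": 0.35, "delta_pos": [0, 0, 12], "turn": 0}, {"jaw": 0.35, "delta_pos": [0, 0, 0], "turn": 0}])

```text
time_s: 10.28
ee_pos: [0.4422, 0.2111, 0.0288]
eef_rot: [[-1.0, -0.0, -0.007], [-0.0, 1.0, -0.001], [0.007, -0.001, -1.0]]
wrist_force: [0.4, -0.3, 0.6]
finger_gap: 0.0297
finger_force: 0.0
```

Request:
servo_tool(plan=[{"jaw": 0.35, "delta_pos": [-15, 0, -2], "turn": 0}, {"jaw": 0.35, "delta_pos": [-20, 0, 0], "turn": 0}, {"jaw": 0.35, "delta_pos": [-10, 0, 0], "turn": 0}, {"jaw": 0.35, "delta_pos": [-7, 0, 0], "turn": 0}, {"jaw": 0.35, "delta_pos": [-7, 0, 0], "turn": 0}, {"jaw": 0.35, "delta_pos": [-8, 0, 0], "turn": 0}, {"jaw": 0.35, "delta_pos": [-10, 0, 0], "turn": 0}, {"jaw": 0.35, "delta_pos": [-10, 0, 0], "turn": 0}, {"jaw": 0.35, "delta_pos": [-10, 0, 0], "turn": 0}, {"jaw": 0.35, "delta_pos": [-10, 0, 0], "turn": 0}])

```text
time_s: 11.12
ee_pos: [0.552, 0.2111, 0.0344]
eef_rot: [[-1.0, -0.0, -0.0], [-0.0, 1.0, -0.0], [0.0, -0.0, -1.0]]
wrist_force: [-4.5, -0.2, 4.3]
finger_gap: 0.0298
finger_force: 0.0
```

Request:
servo_tool(plan=[{"jaw": 0.35, "delta_pos": [-10, 0, 0], "turn": 0}, {"jaw": 0.35, "delta_pos": [-10, 0, 0], "turn": 0}, {"jaw": 0.35, "delta_pos": [-10, 0, 0], "turn": 0}, {"jaw": 0.35, "delta_pos": [-10, 0, 0], "turn": 0}])

```text
time_s: 11.45
ee_pos: [0.5921, 0.2111, 0.0344]
eef_rot: [[-1.0, -0.0, -0.0], [-0.0, 1.0, -0.0], [0.0, -0.0, -1.0]]
wrist_force: [-5.4, -0.5, 5.0]
finger_gap: 0.0302
finger_force: 0.0
```

```bash
python3 m.py
```

```text
L (266, 147, 13, 28)
[0.607 0.143] [0.708 0.188] [array([657.9, 165. ]), array([101.8,  43.7]), np.float64(1.5)]
R (346, 173, 40, 30)
[ 0.507 -0.241] [ 0.613 -0.102] [array([ 559.1, -171.4]), array([138.2, 107. ]), np.float64(89.1)]
```

Request:
servo_tool(plan=[{"jaw": 0.35, "delta_pos": [-10, 0, 1], "turn": 0}, {"jaw": 0.35, "delta_pos": [-10, 0, 1], "turn": 0}, {"jaw": 0.35, "delta_pos": [-10, 0, 0], "turn": 0}, {"jaw": 0.35, "delta_pos": [-10, 0, 0], "turn": 0}, {"jaw": 0.35, "delta_pos": [-10, 0, 0], "turn": 0}, {"jaw": 0.35, "delta_pos": [-10, 0, 0], "turn": 0}, {"jaw": 0.35, "delta_pos": [-10, 0, 0], "turn": 0}, {"jaw": 0.35, "delta_pos": [-8, 0, 0], "turn": 0}, {"jaw": 0.35, "delta_pos": [-6, 0, 0], "turn": 0}, {"jaw": 0.35, "delta_pos": [-3, 0, 0], "turn": 0}])

```text
time_s: 12.33
ee_pos: [0.6789, 0.2113, 0.0338]
eef_rot: [[-1.0, -0.0, 0.0], [-0.0, 1.0, 0.0], [-0.0, 0.0, -1.0]]
wrist_force: [-8.8, -0.4, 12.9]
finger_gap: 0.0299
finger_force: 0.0
```

Request:
servo_tool(plan=[{"jaw": 0.35, "delta_pos": [0, 0, 0], "turn": 0}, {"jaw": 0.35, "delta_pos": [5, 0, 0], "turn": 0}, {"jaw": 0.35, "delta_pos": [15, 0, 0], "turn": 0}, {"jaw": 0.35, "delta_pos": [30, 0, 0], "turn": 0}, {"jaw": 0.35, "delta_pos": [20, 0, -30], "turn": 0}, {"jaw": 0.35, "delta_pos": [20, 0, -35], "turn": 0}, {"jaw": 0.35, "delta_pos": [40, 0, -10], "turn": 0}, {"jaw": 0.35, "delta_pos": [40, 0, 0], "turn": 0}, {"jaw": 0.35, "delta_pos": [40, 0, 0], "turn": 0}, {"jaw": 0.35, "delta_pos": [40, 0, 0], "turn": 0}])

```text
time_s: 13.17
ee_pos: [0.4272, 0.2109, 0.1075]
eef_rot: [[-1.0, 0.0, 0.002], [0.0, 1.0, 0.0], [-0.002, 0.0, -1.0]]
wrist_force: [0.2, -0.5, 0.8]
finger_gap: 0.0299
finger_force: 0.0
```

Request:
servo_tool(plan=[{"jaw": 0.35, "delta_pos": [40, 0, 0], "turn": 0}, {"jaw": 0.35, "delta_pos": [40, 0, -20], "turn": 0}, {"jaw": 0.35, "delta_pos": [0, 0, 0], "turn": 0}])

```text
time_s: 13.42
ee_pos: [0.3446, 0.2108, 0.1269]
eef_rot: [[-1.0, -0.002, -0.003], [-0.002, 1.0, -0.0], [0.003, -0.0, -1.0]]
wrist_force: [-0.9, 0.6, 0.7]
finger_gap: 0.0299
finger_force: 0.0
```

```bash
python3 m.py; python3 - <<'E'
from h import *
s=monitor.state();print(s["ee_pos"],s["time_s"])
a=grab_frame("top")["image"];b=grab_frame("scene")["image"]
cv2.imwrite("pics/fin.png",np.vstack([cv2.resize(a[90:260,180:500],None,fx=1.75,fy=1.75),cv2.resize(b[60:380],(560,280))]))
E
```

```text
L (240, 125, 39, 25)
[0.701 0.144] [0.793 0.284] [array([746.7, 214. ]), array([139.2,  92. ]), np.float64(89.9)]
R (346, 173, 40, 30)
[ 0.507 -0.241] [ 0.613 -0.102] [array([ 559.8, -171.5]), array([105.5, 140.3]), np.float64(0.3)]
[0.34877213 0.21125442 0.12697354] 13.4667
```

View pics/fin.png

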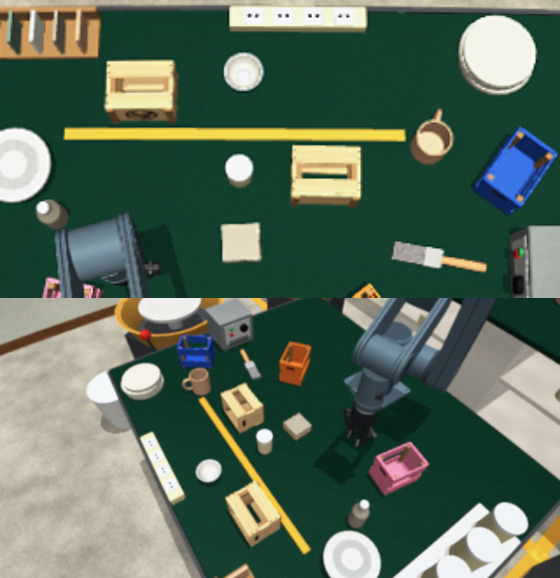

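The stamped crate lies on its side with its near edge at x≈0.684. The tape's far edge is at ≈0.674, and a strip of green shows between them. The bare crate lies on the near side, and the bystanders are undisturbed.

```bash
python3 -c "from h import *;print(sign_off())"
```

```text
the job is handed in; nothing more can be done
None
```

I tipped both crates onto their sides and found the stamp on the left one. I then pushed that crate about 10 mm past the dispatch line, left the bare crate lying on the near side, and handed the job in at about 13.5 s.

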